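Tighten a grinder's burr collar with a pin spanner

ROBOT

A 6-joint arm with a two-finger parallel gripper is mounted at the origin on a cart in front of the work surface, level with it; the furniture and walls round the work are solid. World frame = base frame: x ahead of the robot, y to its left, z up, the work surface at z = 0. Lengths are in mm, angles in rad, forces in N, time in s.
With the tool pointing down it reaches from about 275 to 750 mm from the base axis. Payload 10.2 kg.
Tool frame: the origin (TCP) lies between the finger pads; the fingertips stand 11 mm ahead of it and the grasp point (between the pads) lies 8 mm behind it (ctrl.tip_extent is the distance from the TCP to the fingertips, in mm); z points along the fingers, y is the direction in which the jaws open and shut (so a half turn about z gives the same grasp; the last joint's range is limited). The gripper opens to 85 mm and grips with 20 to 120 N. Pads are 22 mm wide; open, the fingers measure 114 mm over their backs; the gripper's body (76 mm by 85 mm) begins 54 mm behind the grasp point. The pads swing forward as they close: fully open they stand 13 mm farther back than shut.
Start: joints at [-1.376, 0.313, 1.498, -0, 1.331, -0.223], TCP at [213.007, -479.853, 242.294] pointing down, gripper open.
Joint ranges: [-2.94, 2.94], [-0.97, 2.17], [0.19, 2.56], [-1.23, 4.37], [0.02, 3.11], [-2.88, 2.88]. Speed limits (rad/s): [2.39, 2.39, 3.01, 3.14, 3.14, 3.14].

INTERFACE

Orientations are given as a unit quaternion [w, x, y, z].
In Python, from rig import ctrl gives the robot as it stands.
- The arm moves only by the tool apply_moves, never from a script. Its argument "commands" is a list of rows, each a list of 5 numbers: the finger opening in cm, from 0 to 8.54, then the shift along the tool's x, y, z in cm, then the turn about the tool's z in rad. In form: [[jaw, dx, dy, dz, roll], ...]. A call has 1 to 12 rows; each row shifts and turns the commanded pose from where the row before left it, along the tool's axes as they then stand; what a row does not reach is not made up. A row lasts 1/12 s, in which the tool goes at most 41.7 mm and 7.16 degrees, less where a joint would pass 70% of its speed; a pose out of reach is approached as far as the arm can. A call with a gripper value outside its range is refused whole. The fingers move at their own pace and stop on an object; "squeeze" is the grip in N (left out, the last holds). Time passes only in rows, so rows that do not move let the fingers close. It gives the time, the measured TCP pose, the force and the opening at its end, in the units of the state.
- ctrl.sense(): the state, without advancing time (a new reading comes with each control period).
- ctrl.capture(name): name is "scene" or "side" or "wrist"; returns the picture (384x512x3 uint8, red, green, blue); there is no depth.
- ctrl.camera_info(name): a dict with "fov_y" (degrees; the focal length in pixels is half the picture's height over the tangent of half this angle, whatever the lens; pixels are square), "cx", "cy" (the principal point, pixels), "camera_from_world" (4x4, takes a point from world to camera coordinates). Camera axes: x right, y down, z forward; pixel columns grow to the right and rows downward; lengths in mm; the calibration is good to about 2 mm. A picture is of the moment at which its call begins: read the wrist's pose just before it. camera_info takes no time and is no camera call; for the wrist camera it gives the pose at the moment of the call.
- ctrl.finish_job(): hands the job in, once; it reports no verdict.
The state is a dict: "time_s": time; "joints": joint angles; "dq": joint speeds; "tau": joint torques, N m; "eef_pos": TCP position; "ee_rot": TCP orientation; "force": force on the tool from outside, world axes, zero at the start; "wrist_torque": the same for the moment, N m; "grip_width": opening from 0.0 (shut) to 1.0 (fully open).
Only numpy, scipy, OpenCV 4.12 (cv2) and the standard library are available. Lean on these libraries where they do the work, as an engineer would, in place of code of your own. Each camera call takes 0.05 s, during which the arm holds its last target.

TASK

The coffee grinder has been cleaned and its burr collar must be screwed home before the bean hopper goes back on. Take the pin spanner from the mat, set both prongs down into a pair of opposite holes in the collar, and turn the collar clockwise (seen from above) until it seats firmly: snug, but do not force it past that. Then lift the spanner out without turning the collar back and lay it gently back on the mat, leaving everything else where it stands.

Things in the scene. Friction and masses are not known exactly. Their poses are not given: they have to be found in the camera images.
- spanner: Loose pin spanner, 0.16 kg, 185 mm long: half-ring steel fork with two prongs pointing down, flat steel neck (fork and neck z = 10 to 16 mm) and blue handle. Origin midway between the prong tips, at their height; x points away from the handle, y to the left prong, z up. Lies level on the mat, on prong tips and handle. Centre of mass about 75 mm behind the origin.
- handle_mid (a point): Centre of the spanner's blue handle: x = -106, y = 0, z = 11 mm in the spanner's frame; same axes. The handle is a straight bar 18 mm wide (y), 22 mm high (z = 0 to 22 mm), from x = -60 to -152 mm.
- prong_left (a point): Tip of the spanner's left prong, y = +28 mm in the spanner's frame. Each prong is a round pin, 6 mm thick with a rounded end, 10 mm long below the flat fork.
- prong_right (a point): Tip of the spanner's right prong, y = -28 mm in the spanner's frame.
- collar_face (a point): Centre of the collar's top face, on its turning axis, 168 mm above the worktop; the frame turns with the collar, z up. Four blind holes, 8 mm across and 11.5 mm deep, lie on a circle of radius 28 mm: on this frame's +x, +y, -x and -y axes. Both prongs go into any opposite pair; fully home the fork lies on the face with the tips 10 mm below it.
- collar_hole (a point): Centre of the mouth of one of the four holes, 28 mm out along collar_face's +x axis.
- collar: The collar (same origin and axes as collar_face): knurled aluminium ring, 90 mm across, 34 mm throat, 18 mm proud of the burr chamber. Clockwise from above tightens. It runs against a steady drag of 0.35 N m for 0.35 to 1.15 rad, then meets a seat whose place differs each time and cannot be seen or read; see grinder.
- grinder: Fixed coffee grinder, origin on the worktop under the collar axis, front to its -x: cream body 118 mm across, 150 mm high; dark foot, chute and cup reach 130 mm forward, below 120 mm. At the collar's seat its resisting torque climbs by 20 N m per rad (0.2 N m per mm of travel at mid-handle), drag included: 1.5 N m is snug, under 0.9 loose, over 2.7 strips the thread. Drag keeps the collar where it is left.
- mat: Dark rubber mat fixed on the worktop, 260 (x) x 150 (y) x 3 mm; origin at the centre of its underside. The spanner starts on it and ends on it.
- hopper: Bystander: smoky bean hopper, 136 mm wide, 112 mm high, standing on its wide rim; origin at the centre of its underside.
- coffee_jar: Bystander: jar of ground coffee with a red lid, 81 mm wide, 163 mm high; origin at the centre of its underside.
- red_onion: Bystander: red onion, 78 mm wide, 84 mm high; origin under it.
- small_tin: Bystander: small food tin with a dark blue and cream wrapper, 58 mm wide, 72 mm high; origin at the centre of its underside.
- small_jar: Bystander: small jam jar with a grey lid, 58 mm wide, 85 mm high; origin at the centre of its underside.
- spice_jar: Bystander: spice jar with a red cap, 45 mm wide, 106 mm high; origin at the centre of its underside.

How it is judged:
By the outcome, as a careful person would: the job done as asked, in the order asked, and still so for the second after the job is handed in, with the robot touching nothing.
It also fails if it takes over 72 s, if anything falls off the work surface, if the arm or the gripper's body presses on something with over 40 N, if the wrist force passes 120 N, or if a joint passes its speed limit or range.

## Working session

There is one attempt and no reset: what is moved stays moved. The work goes in short steps, Python scripts to look and compute and a tool call to move; the robot and the scene stay as the last step left them, time stands still between calls to the robot, and variables do not carry over. Pictures are saved under pics/ and viewed, and the job is handed in when it is done.

Besides the shell and the picture viewer there is one more tool, called after "Request:" as a command line: name --pt "numbers of a row" for each row, then --argument value for the rest. apply_moves: Moves the arm, as the interface text tells. Its arguments: {"type":"object","properties":{"commands":{"type":"array"},"squeeze":{"type":"number"}},"required":["commands"]}

```bash
ls; mkdir -p pics; cat > h.py <<'E'
from rig import ctrl
import numpy as np, cv2
def snap(n,f):
    ci=ctrl.camera_info(n); im=np.array(ctrl.capture(n)); cv2.imwrite('pics/'+f+'.png',im[:,:,::-1]); return im,ci
def ray(ci,u,v):
    f=192/np.tan(np.radians(ci['fov_y'])/2); T=np.array(ci['camera_from_world']); R=T[:3,:3]; o=-R.T@T[:3,3]
    d=R.T@np.array([(u-ci['cx'])/f,(v-ci['cy'])/f,1]); return o,d
def onz(ci,u,v,z):
    o,d=ray(ci,u,v); return o+d*(z-o[2])/d[2]
def proj(ci,p):
    f=192/np.tan(np.radians(ci['fov_y'])/2); T=np.array(ci['camera_from_world']); c=T[:3,:3]@np.array(p)+T[:3,3]
    return np.array([ci['cx']+f*c[0]/c[2],ci['cy']+f*c[1]/c[2]])
E
python3 - <<'E'
from h import *
for n in ['scene','side','wrist']:
    im,ci=snap(n,n+'0'); T=np.array(ci['camera_from_world']); print(n,ci['fov_y'],ci['cx'],ci['cy'],-T[:3,:3].T@T[:3,3],T[2,:3])
print(ctrl.sense())
E
```

```text
pics
scene 46.84232857263847 255.00596110690176 185.5774136000188 [ 213.38702723 -857.05583187 1396.82702502] [ 0.25643665  0.5553837  -0.79106838]
side 52.113536182087095 255.1118756482923 192.81005706297495 [  163.00666703 -1072.37199618   834.76576856] [ 0.3230389   0.79010097 -0.52094753]
wrist 62.14159108456794 256.62305252868657 187.53911783143138 [ 282.27836259 -449.90925707  373.30815378] [-0.26759013 -0.11737205 -0.95635732]
{'time_s': 0.15, 'joints': array([-1.37638661e+00,  3.13357063e-01,  1.49822721e+00,  2.53499240e-05,
        1.33099512e+00, -2.23412519e-01]), 'dq': array([ 1.25125465e-03, -2.27250551e-03, -1.78546141e-03,  6.34754782e-04,
        8.55730071e-05,  4.47999262e-04]), 'tau': array([ 6.93826387e-04, -4.12367713e+01, -2.59796369e+01, -2.16161111e-04,
        3.19087005e-03,  2.19138610e-05]), 'eef_pos': array([ 212.98517896, -479.67372426,  241.861628  ]), 'ee_rot': array([-4.93140844e-04,  9.78257830e-01,  2.07391840e-01,  1.94638129e-05]), 'force': array([-0.11378795,  0.31159782,  0.1718035 ]), 'wrist_torque': array([0.00674323, 0.00565488, 0.02864696]), 'grip_width': 0.9965003785720459}
```

View pics/scene0.png

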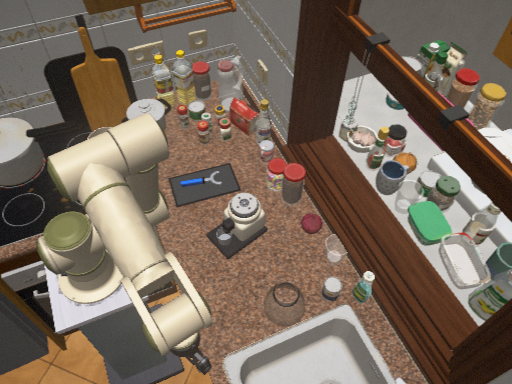

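View pics/side0.png

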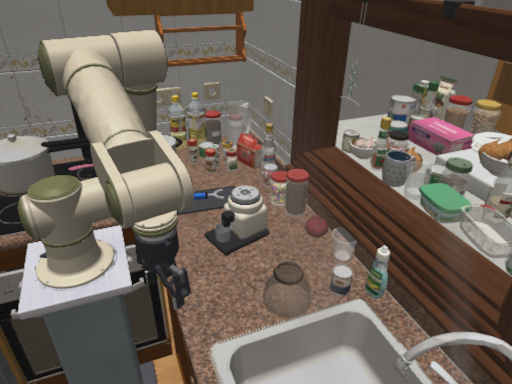

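View pics/wrist0.png

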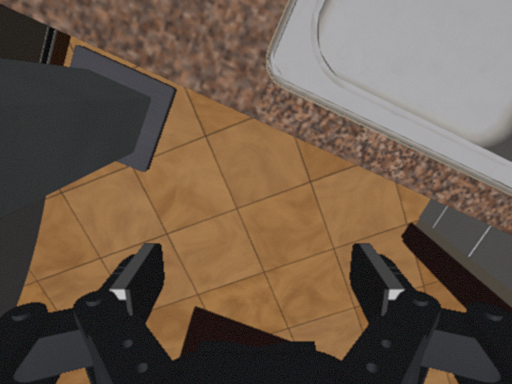

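The scene view shows the mat and spanner near (205,182), the collar near (243,202), and the jars to the right. I'll zoom in on those and get rough positions.

```bash
python3 - <<'E'
from h import *
im=cv2.imread('pics/scene0.png'); c=cv2.resize(im[150:260,160:320],None,fx=5,fy=5,interpolation=cv2.INTER_CUBIC); cv2.imwrite('pics/c1.png',c)
im=cv2.imread('pics/side0.png'); c=cv2.resize(im[165:265,170:330],None,fx=5,fy=5,interpolation=cv2.INTER_CUBIC); cv2.imwrite('pics/c2.png',c)
ci=ctrl.camera_info('scene')
for u,v,z in [(181,184,14),(205,182,14),(220,181,16),(243,201,168),(202,184,3),(312,222,40)]: print(u,v,onz(ci,u,v,z).round())
E
```

```text
181 184 [397. 237.  14.]
205 182 [487. 209.  14.]
220 181 [543. 188.  16.]
243 201 [547. -39. 168.]
202 184 [475. 213.   3.]
312 222 [ 776. -140.   40.]
```

View pics/c1.png

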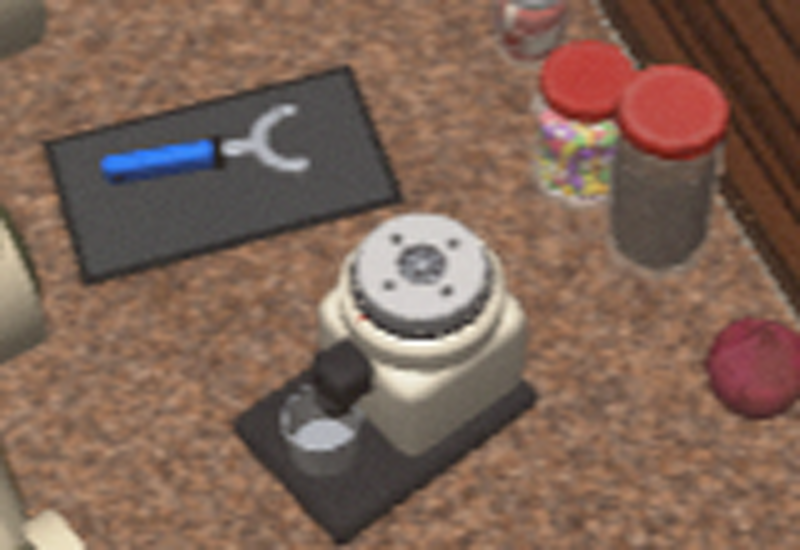

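View pics/c2.png

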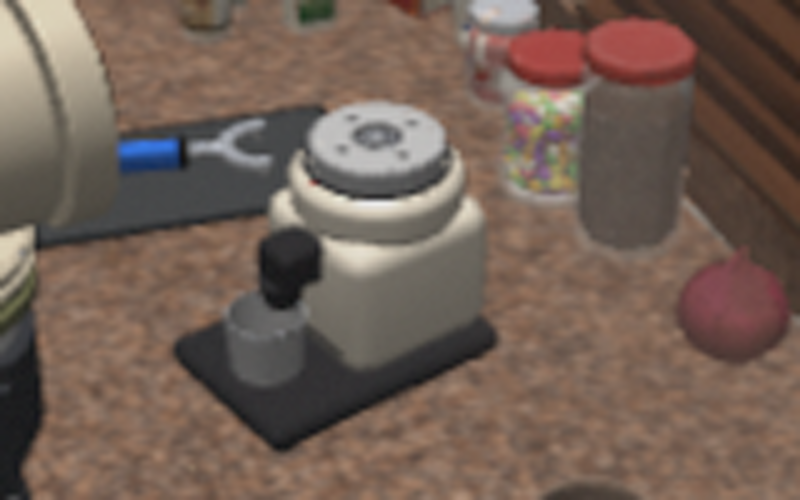

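```bash
python3 - <<'E'
from h import *
ci=ctrl.camera_info('scene')
P=lambda x,y,z: onz(ci,160+x/5-.4,150+y/5-.4,z)
hs=[P(x,y,168) for x,y in [(396,240),(453,244),(447,291),(389,286)]]
c=np.mean(hs,0);print('collar',c.round(1))
for h in hs: d=h-c;print(d[:2].round(1),np.degrees(np.arctan2(d[1],d[0])).round(1))
for n,x,y,z in [('hend',103,165,22),('hfront',215,150,22),('tip1',295,108,16),('tip2',305,164,16),('jar',674,110,163),('spr',588,80,106)]: print(n,P(x,y,z).round())
for n,x,y in [('m',47,143),('m',348,68),('m',401,200),('m',88,282)]: print(n,P(x,y,3).round())
E
```

```text
collar [547.2 -46.2 168. ]
[-7.6 26.3] 106.2
[26.9  7.7] 15.9
[  7.5 -26.7] -74.2
[-26.8  -7.3] -164.7
hend [395. 238.  22.]
hfront [481. 218.  22.]
tip1 [556. 238.  16.]
tip2 [543. 181.  16.]
jar [770.  11. 163.]
spr [749. 104. 106.]
m [363. 293.   3.]
m [615. 271.   3.]
m [602. 127.   3.]
m [352. 149.   3.]
```

```bash
cat >> h.py <<'E'
def pose():
    s=ctrl.sense(); w,x,y,z=s['ee_rot']; yaw=np.arctan2(2*(x*y+w*z),1-2*(y*y+z*z)); return np.array(s['eef_pos']),yaw,s
def totool(d,yaw):
    return np.array([d[0]*np.cos(yaw)+d[1]*np.sin(yaw), d[0]*np.sin(yaw)-d[1]*np.cos(yaw), -d[2]])/10
def goto(t,yt=None):
    p,yaw,s=pose(); print('t',round(s['time_s'],2),'pos',p.round(1),'yaw',np.degrees(yaw).round(2),'tilt R22',1-2*(s['ee_rot'][1]**2+s['ee_rot'][2]**2),'grip',s['grip_width'],'F',s['force'].round(2),'M',s['wrist_torque'].round(3))
    print('shift cm',totool(np.array(t)-p,yaw).round(3), 'roll', None if yt is None else round(yaw-yt,4))
E
python3 -c "
from h import *
goto([445,232,300],np.radians(-11))"
```

```text
t 0.15 pos [ 213.  -479.7  241.9] yaw 23.94 tilt R22 -0.9999995128665367 grip 0.9965003785720459 F [-0.11  0.31  0.17] M [0.007 0.006 0.029]
shift cm [ 50.083 -55.631  -5.814] roll 0.6098
```

Request:
apply_moves --pt "8.5 2.0 -2.2 -1.5 0" --pt "8.5 2.5 -2.78 -1.5 0" --pt "8.5 2.5 -2.78 -1.5 0" --pt "8.5 2.5 -2.78 -1.3 0" --pt "8.5 2.5 -2.78 0 0" --pt "8.5 2.5 -2.78 0 0" --pt "8.5 2.5 -2.78 0 0" --pt "8.5 2.5 -2.78 0 0" --pt "8.5 2.5 -2.78 0 0" --pt "8.5 2.5 -2.78 0 0" --pt "8.5 2.5 -2.78 0 0" --pt "8.5 2.5 -2.78 0 0"

```text
time_s: 1.15
eef_pos: [349.6, -58.7, 300.4]
ee_rot: [0.0, 0.978, 0.207, 0.0]
force: [0.8, -0.9, 0.4]
grip_width: 0.994
```

```bash
python3 -c "
from h import *
goto([445,232,220],np.radians(-11))"
```

```text
t 1.15 pos [349.6 -58.7 300.4] yaw 23.91 tilt R22 -0.9999999168089984 grip 0.9944118617169309 F [ 0.8  -0.92  0.43] M [-0.083  0.028 -0.031]
shift cm [ 20.506 -22.707   8.037] roll 0.6094
```

Request:
apply_moves --pt "8.5 2.56 -2.83 0 0" --pt "8.5 2.56 -2.83 0 0" --pt "8.5 2.56 -2.83 0 0" --pt "8.5 2.56 -2.83 0 0" --pt "8.5 2.56 -2.83 0 0" --pt "8.5 2.56 -2.83 0 0" --pt "8.5 2.56 -2.83 0 0" --pt "8.5 2.56 -2.83 0 0" --pt "8.5 0 0 2 0.12" --pt "8.5 0 0 2 0.12" --pt "8.5 0 0 2 0.12" --pt "8.5 0 0 2 0.12"

```text
time_s: 2.15
eef_pos: [444.7, 229.7, 219.1]
ee_rot: [0.0, 0.999, -0.034, -0.0]
force: [-0.3, -0.2, 0.4]
grip_width: 0.997
```

Request:
apply_moves --pt "8.5 0 0 2 0.12" --pt "8.5 0 0 0 0.01" --pt "8.5 0 0 0 0"

```text
time_s: 2.4
eef_pos: [444.7, 229.4, 200.1]
ee_rot: [0.0, 0.996, -0.095, -0.001]
force: [-0.7, -0.2, 0.9]
grip_width: 0.996
```

```bash
python3 -c "
from h import *
goto([445,232,200],np.radians(-11))
snap('wrist','w1')"
```

```text
t 2.4 pos [444.7 229.4 200.1] yaw -10.86 tilt R22 -0.9999987326398914 grip 0.9964645603756315 F [-0.73 -0.22  0.87] M [0.013 0.048 0.005]
shift cm [-0.023 -0.261  0.015] roll 0.0025
```

View pics/w1.png

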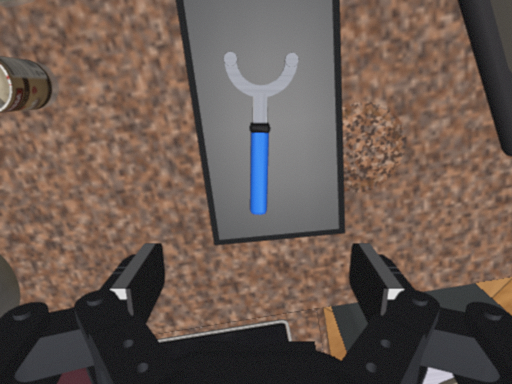

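The wrist view shows the blue handle at (260,130)–(258,213) and the fork ends near (231,58) and (292,59). I'll measure these precisely.

```bash
python3 - <<'E'
from h import *
ci=ctrl.camera_info('wrist'); im=cv2.imread('pics/w1.png').astype(int)
m=((im[:,:,0]-im[:,:,2])>70).astype(np.uint8); n,l,st,ce=cv2.connectedComponentsWithStats(m); i=1+np.argmax(st[1:,4]); print(st[i])
q=np.argwhere(l==i)[:,::-1].astype(np.float32); r=cv2.minAreaRect(q); b=cv2.boxPoints(r); print(r)
W=np.array([onz(ci,u,v,25)for u,v in b]); print(W.round(1)); c=W.mean(0)
e=[W[1]-W[0],W[2]-W[1]]; print([np.linalg.norm(x).round(1) for x in e]); 
L=max(e,key=np.linalg.norm); a=np.degrees(np.arctan2(L[1],L[0])); print('ang',a, 'mid',c)
s=((im.min(2)>115)&(im.max(2)-im.min(2)<25)).astype(np.uint8)
s[:,:200]=0; s[:,330:]=0; s[130:]=0; n,l,st,ce=cv2.connectedComponentsWithStats(s); print(st[1:][st[1:,4]>50])
cv2.imwrite('pics/c3.png',cv2.resize(im[30:230,180:340].astype(np.uint8),None,fx=3,fy=3,interpolation=cv2.INTER_CUBIC))
E
```

```text
[ 250  132   19   83 1386]
((258.9849853515625, 172.99220275878906), (17.179845809936523, 82.12692260742188), 0.8680514097213745)
[[400.6 245.2  25. ]
 [483.2 227.7  25. ]
 [479.9 211.6  25. ]
 [397.  227.8  25. ]]
[np.float64(84.4), np.float64(16.5)]
ang -11.962126066100723 mid [440.1389355  228.07220458  25.        ]
[[  200     0   130   130 14402]]
```

View pics/c3.png

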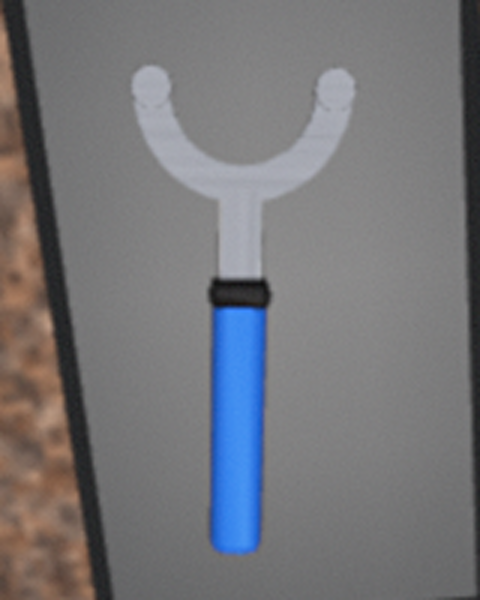

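```bash
python3 - <<'E'
from h import *
ci=ctrl.camera_info('wrist')
P=lambda x,y,z: onz(ci,180+x/3-.33,30+y/3-.33,z)
l,r=P(151,86,19),P(337,88,19); o=(l+r)/2; d=l-r; print(l.round(1),r.round(1),np.linalg.norm(d).round(1),np.degrees(np.arctan2(d[1],d[0]))-90,o.round(1))
he=P(235,553,14); print('end',he.round(1),'len',np.linalg.norm((o-he)[:2]))
d=o-he; print(np.degrees(np.arctan2(d[1],d[0])))
a=np.radians(-11.9); h=o-100*np.array([np.cos(a),np.sin(a),0]);print('grasp pt x=-100:',h.round(1))
goto([h[0],h[1],30],a)
E
```

```text
[551.6 234.   19. ] [540.4 178.3  19. ] 56.8 -11.368581531312742 [546.  206.2  19. ]
end [394.6 237.6  14. ] len 154.67773678527638
-11.734778429665425
grasp pt x=-100: [448.2 226.8  19. ]
t 2.45 pos [445.3 229.5 201.2] yaw -10.81 tilt R22 -0.9999997342986104 grip 0.9979482962510139 F [-0.1  -0.64  0.62] M [ 0.014  0.033 -0.015]
shift cm [ 0.336  0.216 17.115] roll 0.019
```

Request:
apply_moves --pt "8.5 0.34 0.22 2 0.016" --pt "8.5 0 0 3.5 0" --pt "8.5 0 0 3.5 0" --pt "8.5 0 0 3.5 0" --pt "8.5 0 0 1.5 0" --pt "6.0 0 0 0 0" --pt "4.5 0 0 0 0" --pt "4.5 0 0 0 0" --squeeze 60

```text
time_s: 3.12
eef_pos: [449.2, 227.0, 62.4]
ee_rot: [-0.001, 0.995, -0.103, 0.002]
force: [0.2, 0.0, -0.9]
grip_width: 0.597
```

```bash
python3 -c "
from h import *
goto([448.2,226.8,17],np.radians(-11.7))
snap('wrist','w2')"
```

```text
t 3.12 pos [449.2 227.   62.4] yaw -11.86 tilt R22 -0.9999932523986432 grip 0.5966525895303425 F [ 0.23  0.02 -0.9 ] M [-0.045  0.029 -0.056]
shift cm [-0.095  0.042  4.537] roll -0.0027
```

View pics/w2.png

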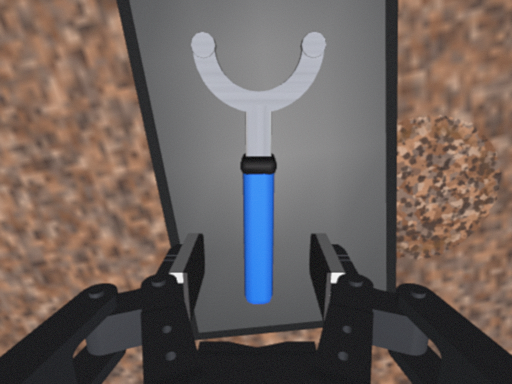

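The open fingers straddle the handle evenly, with the handle at u≈258 and the fingers at 190 and 325. I'll go down and close.

Request:
apply_moves --pt "4.5 -0.1 0 2.0 0" --pt "4.5 0 0 1.5 0" --pt "4.5 0 0 1.0 0" --pt "4.5 0 0 0 0" --pt "2.5 0 0 0 0" --pt "2.0 0 0 0 0" --pt "1.0 0 0 0 0" --pt "1.0 0 0 0 0" --pt "1.0 0 0 0 0" --pt "1.0 0 0 0 0" --squeeze 60

```text
time_s: 4.0
eef_pos: [447.7, 227.1, 16.6]
ee_rot: [-0.0, 0.995, -0.104, 0.001]
force: [-1.0, -0.1, 6.4]
grip_width: 0.199
```

```bash
python3 -c "
from h import *
goto([448.2,226.8,17],np.radians(-11.7))
snap('wrist','w3')"
```

```text
t 4.0 pos [447.7 227.1  16.6] yaw -11.92 tilt R22 -0.9999968349628294 grip 0.19941671175584386 F [-1.03 -0.06  6.42] M [-0.022  0.104 -0.015]
shift cm [ 0.056  0.023 -0.038] roll -0.0039
```

View pics/w3.png

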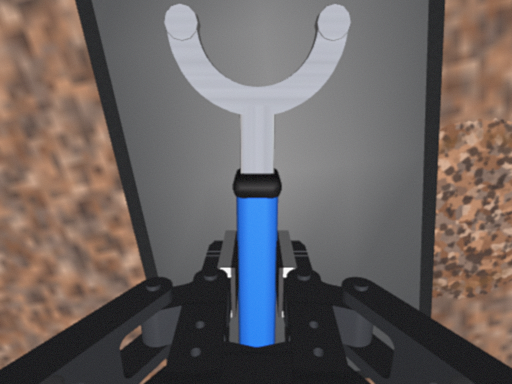

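Gripped at about 17 mm, with the prong discs at (181,22) and (334,22). Lifting.

Request:
apply_moves --pt "0.5 0 0 -0.5 0" --pt "0.5 0 0 -1.5 0" --pt "0.5 0 0 -3 0" --pt "0.5 0 0 -4 0" --pt "0.5 0 0 -4 0" --pt "0.5 0 0 -4 0" --pt "0.5 0 0 -4 0" --pt "0.5 0 0 -1 0" --pt "0.5 0 0 0 0" --squeeze 80

```text
time_s: 4.8
eef_pos: [447.7, 227.1, 238.5]
ee_rot: [-0.001, 0.995, -0.104, 0.003]
force: [-0.2, -0.2, -1.6]
grip_width: 0.191
```

```bash
python3 -c "
from h import *
goto([448.2,226.8,17],np.radians(-11.7))
snap('wrist','w4')
goto([448.2,-75,240],np.radians(15.7))"
```

```text
t 4.8 pos [447.7 227.1 238.5] yaw -11.92 tilt R22 -0.9999796817720159 grip 0.19099709621467678 F [-0.15 -0.17 -1.63] M [0.014 0.034 0.037]
shift cm [ 0.054  0.024 22.152] roll -0.0038
t 4.85 pos [446.8 226.9 235.8] yaw -11.93 tilt R22 -0.9999988019305719 grip 0.18958898986081976 F [-0.33  0.32 -1.4 ] M [ 0.018  0.055 -0.009]
shift cm [ 6.37  29.507 -0.424] roll -0.4822
```

View pics/w4.png

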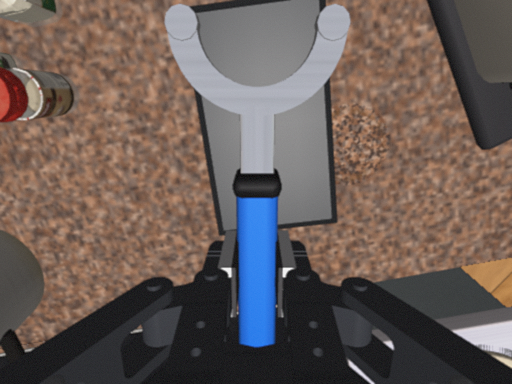

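Request:
apply_moves --pt "0.5 0.7 3.3 0 0" --pt "0.5 0.75 3.35 0 0" --pt "0.5 0.75 3.35 0 0" --pt "0.5 0.75 3.35 0 0" --pt "0.5 0.75 3.35 0 0" --pt "0.5 0.75 3.35 0 0" --pt "0.5 0.67 3.2 0 0" --pt "0.5 0 0 0.5 -0.12" --pt "0.5 0 0 0.5 -0.12" --pt "0.5 0 0 0.5 -0.12" --pt "0.5 0 0 0.5 -0.12" --pt "0.5 0 0 0 0"

```text
time_s: 5.85
eef_pos: [447.6, -10.9, 212.4]
ee_rot: [-0.001, 0.991, 0.137, -0.003]
force: [0.1, -0.5, -2.3]
grip_width: 0.189
```

Request:
apply_moves --pt "0.5 0 0 0 0" --pt "0.5 0 0 0 0"

```text
time_s: 6.02
eef_pos: [448.6, -11.1, 214.6]
ee_rot: [-0.0, 0.991, 0.134, -0.001]
force: [0.2, -0.2, -1.1]
grip_width: 0.193
```

```bash
python3 -c "
from h import *
goto([449,-11,215],np.radians(15.7))
snap('wrist','w5')
goto([449,-11,215],np.radians(15.7))
"
```

```text
t 6.02 pos [448.6 -11.1 214.6] yaw 15.38 tilt R22 -0.999998749376376 grip 0.19276434510596202 F [ 0.2  -0.24 -1.1 ] M [-0.084  0.008 -0.037]
shift cm [ 0.037  0.001 -0.039] roll -0.0056
t 6.07 pos [448.8 -11.1 214.9] yaw 15.42 tilt R22 -0.9999996167344043 grip 0.1903872968187843 F [ 0.35 -0.51 -1.28] M [-0.045  0.039 -0.035]
shift cm [ 0.025 -0.003 -0.01 ] roll -0.0049
```

View pics/w5.png

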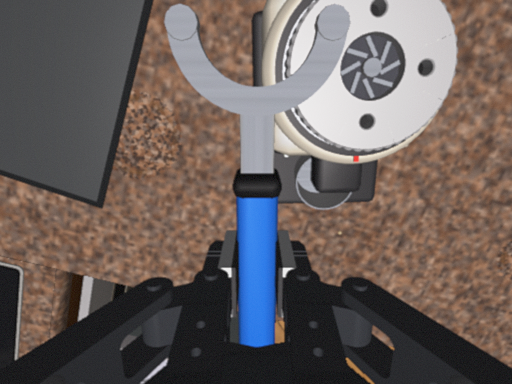

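Three holes show at about (378,8), (426,67) and (367,121). The fourth is hidden by the fork. I'll refine these.

```bash
python3 - <<'E'
from h import *
im=cv2.imread('pics/w5.png')
g=cv2.cvtColor(im,cv2.COLOR_BGR2GRAY)
for (u,v) in [(378,8),(426,67),(367,121)]:
    y0=max(v-14,0); p=g[y0:v+15,u-14:u+15]; m=(p<125).astype(np.uint8); n,l,st,ce=cv2.connectedComponentsWithStats(m)
    k=l[v-y0,14]; print(u,v,st[k], ce[k]+[u-14,y0])
cv2.imwrite('pics/c4.png',cv2.resize(im[0:130,160:360],None,fx=4,fy=4,interpolation=cv2.INTER_CUBIC))
cv2.imwrite('pics/c5.png',cv2.resize(im[0:170,300:470],None,fx=3.5,fy=3.5,interpolation=cv2.INTER_CUBIC))
E
```

```text
378 8 [  7   0  16  17 220] [378.32272727   7.51818182]
426 67 [  6   7  16  16 193] [425.29015544  67.21243523]
367 121 [  7   7  14  15 169] [366.49112426 121.10059172]
```

View pics/c4.png

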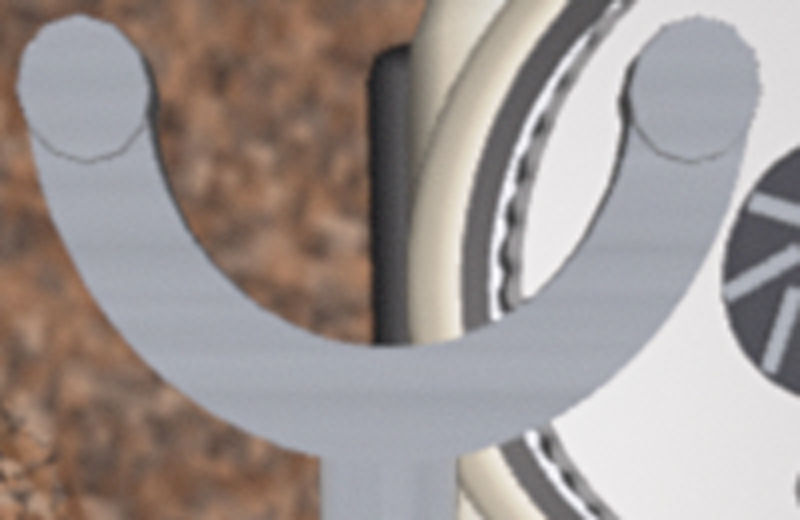

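View pics/c5.png

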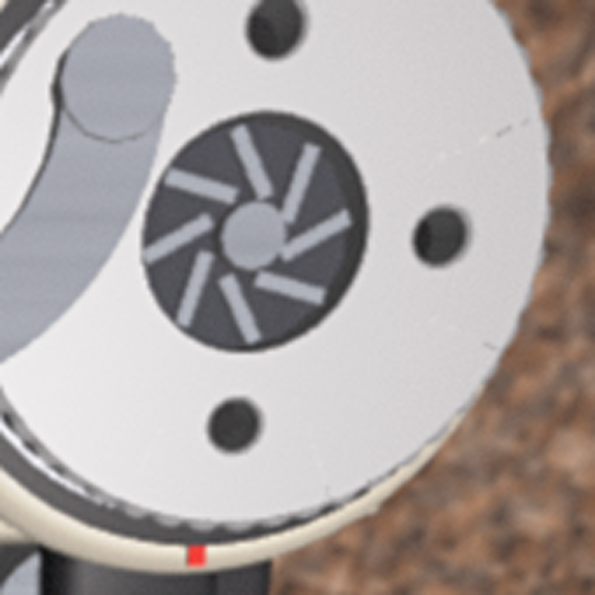

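```bash
python3 - <<'E'
from h import *
ci=ctrl.camera_info('wrist'); p,yaw,s=pose(); print(p,np.degrees(yaw))
T=lambda q: totool(np.array(q)-p,yaw)*10
for z in [215,217.1,219]:
  l,r=onz(ci,180.6,21.6,z),onz(ci,333.6,21.6,z); print(z,np.linalg.norm(l-r),T((l+r)/2).round(2), T(l).round(2),T(r).round(2))
# holes: c5 coords
H=[(378.3,7.3),(425.6,67.2),(366.6,121.0)]
W=[onz(ci,u,v,168) for u,v in H]; c=(W[0]+W[2])/2; print('C',c.round(2),T(c).round(2),'diam',np.linalg.norm(W[0]-W[2]))
for w in W: d=w-c; print(np.linalg.norm(d).round(2), np.degrees(np.arctan2(d[1],d[0])).round(2))
d=W[0]-W[2]; print('axis',np.degrees(np.arctan2(d[1],d[0])))
d=W[1]-c
E
```

```text
[448.76627623 -11.09783991 214.90454147] 15.41928905030458
215 56.871824141186124 [99.89  0.8  -0.1 ] [ 99.88 -27.64  -0.1 ] [99.89 29.23 -0.1 ]
217.1 55.9624012536221 [99.5  0.8 -2.2] [ 99.5  -27.18  -2.2 ] [99.5  28.78 -2.2 ]
219 55.13959006963563 [99.15  0.8  -4.1 ] [ 99.14 -26.77  -4.1 ] [99.15 28.37 -4.1 ]
C [549.03 -46.91 168.  ] [87.13 61.18 46.9 ] diam 55.739346309238854
27.87 15.24
28.03 -74.84
27.87 -164.76
axis 15.236217480525452
```

Prong spacing reads 55.96 mm and hole spacing 55.7 mm, both consistent with 56. The hole axis is at 15.2° and the tool yaw is 15.4°. The correction is −12.4 mm along x and +60.4 mm along y, then down to about 5 mm above the face.

Request:
apply_moves --pt "0.5 -0.3 1.5 0 0.003" --pt "0.5 -0.3 1.5 0 0" --pt "0.5 -0.3 1.5 0 0" --pt "0.5 -0.34 1.54 0 0" --pt "0.5 0 0 1.5 0" --pt "0.5 0 0 1 0" --pt "0.5 0 0 0.3 0" --pt "0.5 0 0 0 0" --pt "0.5 0 0 0 0"

```text
time_s: 6.82
eef_pos: [453.2, -72.6, 187.7]
ee_rot: [0.0, 0.991, 0.134, 0.0]
force: [0.1, 0.3, -1.1]
grip_width: 0.193
```

```bash
python3 - <<'E'
from h import *
C=np.array([549.03,-46.91]); a=np.radians(15.2); t=C-99.5*np.array([np.cos(a),np.sin(a)])-.8*np.array([np.sin(a),-np.cos(a)])
print(t)
goto([*t,186.6],a)
im,ci=snap('wrist','w6'); cv2.imwrite('pics/c6.png',cv2.resize(im[0:200,120:400,::-1],None,fx=2.8,fy=2.8,interpolation=cv2.INTER_CUBIC))
im,ci=snap('scene','s6'); cv2.imwrite('pics/c7.png',cv2.resize(im[160:250,190:300,::-1],None,fx=6,fy=6,interpolation=cv2.INTER_CUBIC))
E
```

```text
[452.80110746 -72.22581008]
t 6.82 pos [453.2 -72.6 187.7] yaw 15.37 tilt R22 -0.9999998966547119 grip 0.19280474890007465 F [ 0.12  0.26 -1.12] M [-0.024  0.021  0.015]
shift cm [-0.031 -0.051  0.111] roll 0.003
```

View pics/c6.png

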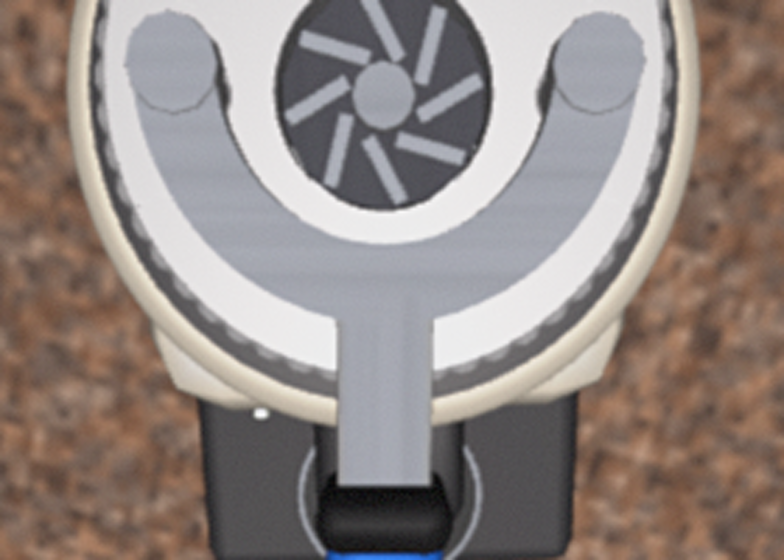

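View pics/c7.png

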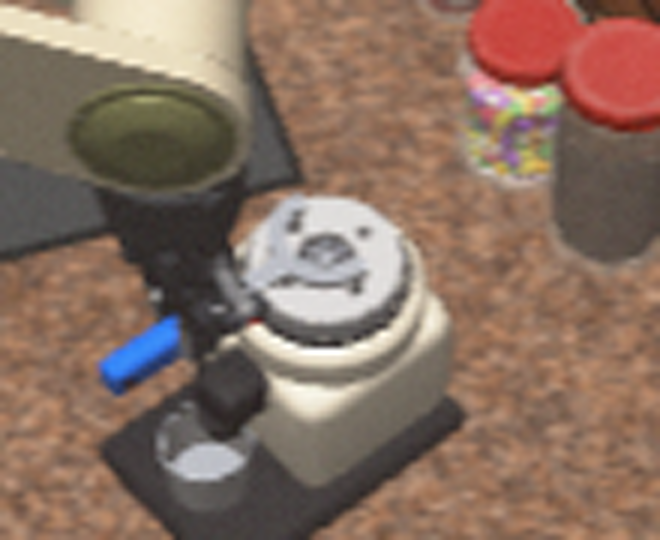

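The wrist view shows the two prongs sitting over the left and right holes, with the hole shadows visible under the inner edges. I'll apply the small correction and lower gently.

Request:
apply_moves --pt "0.5 -0.03 -0.05 0.2 0.003" --pt "0.5 0 0 0.3 0" --pt "0.5 0 0 0.3 0" --pt "0.5 0 0 0.1 0" --pt "0.5 0 0 0 0"

```text
time_s: 7.33
eef_pos: [452.5, -72.2, 177.9]
ee_rot: [-0.0, 0.991, 0.133, -0.0]
force: [0.3, -0.9, -0.7]
grip_width: 0.192
```

```bash
python3 - <<'E'
from h import *
goto([452.8,-72.2,172.1],np.radians(15.2))
E
```

```text
t 7.33 pos [452.5 -72.2 177.9] yaw 15.23 tilt R22 -0.9999997548012389 grip 0.19172707731136684 F [ 0.31 -0.87 -0.72] M [-0.063  0.04  -0.01 ]
shift cm [0.031 0.004 0.583] roll 0.0005
```

The tips are 3.7 mm below the face with no contact force, so both prongs have entered. Continuing to nearly home.

Request:
apply_moves --pt "0.5 0.02 0 0.2 0" --pt "0.5 0 0 0.2 0" --pt "0.5 0 0 0.1 0" --pt "0.5 0 0 0.05 0" --pt "0.5 0 0 0 0"

```text
time_s: 7.75
eef_pos: [452.8, -72.3, 172.7]
ee_rot: [-0.0, 0.991, 0.133, -0.0]
force: [0.2, 0.4, -1.2]
grip_width: 0.188
```

```bash
python3 - <<'E'
from h import *
goto([452.8,-72.2,172.1],np.radians(15.2))
im,ci=snap('wrist','w8'); cv2.imwrite('pics/c8.png',cv2.resize(im[0:200,120:400,::-1],None,fx=2.8,fy=2.8,interpolation=cv2.INTER_CUBIC))
E
```

```text
t 7.75 pos [452.8 -72.3 172.7] yaw 15.23 tilt R22 -0.9999999760433269 grip 0.18808270920925108 F [ 0.24  0.37 -1.16] M [-0.063  0.022 -0.001]
shift cm [ 0.003 -0.005  0.057] roll 0.0005
```

View pics/c8.png

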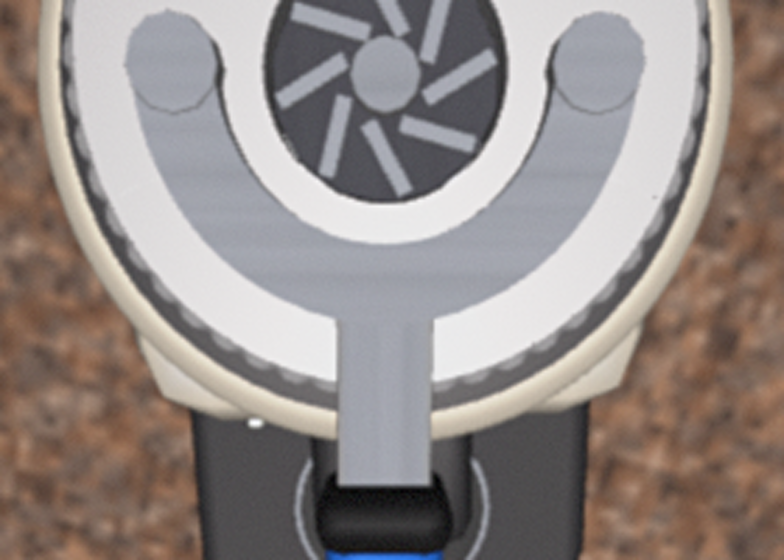

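Both prongs are in and the fork is about 1 mm off the face. The first 0.3 rad cannot reach the seat, so I'll turn that and check torque about the collar axis. Each row is a roll of +0.03 and a shift of −2.985 mm along y.

Request:
apply_moves --pt "0.5 0.007 -0.2985 0 0.03" --pt "0.5 0.007 -0.2985 0 0.03" --pt "0.5 0.007 -0.2985 0 0.03" --pt "0.5 0.007 -0.2985 0 0.03" --pt "0.5 0.007 -0.2985 0 0.03" --squeeze 100

```text
time_s: 8.22
eef_pos: [450.1, -57.9, 172.9]
ee_rot: [0.001, 0.998, 0.057, -0.0]
force: [-1.0, -3.6, -1.5]
grip_width: 0.182
```

```bash
cat >> h.py <<'E'
C=np.array([549.0,-46.9]); A0=15.2
def tq():
    p,yaw,s=pose(); F=s['force']; M=s['wrist_torque']; r=(p[:2]-C)/1000
    L=np.linalg.norm(r)*1000; phi=np.degrees(np.arctan2(-r[1],-r[0]))
    ex=np.array([np.cos(yaw),np.sin(yaw)]); ey=np.array([np.sin(yaw),-np.cos(yaw)])
    print('t %.2f pos %s yaw %.2f (turned %.3f rad) arm angle %.2f L %.1f F %s toolFxy %.1f %.1f M %s  TAU_z F:%.3f total:%.3f grip %.3f'%(s['time_s'],p.round(1),np.degrees(yaw),np.radians(A0)-yaw,phi,L,F.round(1),F[:2]@ex,F[:2]@ey,M.round(3),r[0]*F[1]-r[1]*F[0],r[0]*F[1]-r[1]*F[0]+M[2],s['grip_width']))
E
python3 -c "
from h import *
tq()"
```

```text
t 8.22 pos [450.1 -57.9 172.9] yaw 6.56 (turned 0.151 rad) arm angle 6.36 L 99.6 F [-1.  -3.6 -1.5] toolFxy -1.4 3.4 M [-0.473  0.208  0.057]  TAU_z F:0.340 total:0.397 grip 0.182
```

The torque reads 0.34–0.40 N m, matching the stated drag. Continuing.

Request:
apply_moves --pt "0.5 0.007 -0.2985 0 0.03" --pt "0.5 0.007 -0.2985 0 0.03" --pt "0.5 0.007 -0.2985 0 0.03" --pt "0.5 0.007 -0.2985 0 0.03" --pt "0.5 0.007 -0.2985 0 0.03" --pt "0.5 0.007 -0.2985 0 0.03"

```text
time_s: 8.72
eef_pos: [449.6, -40.1, 172.9]
ee_rot: [0.001, 0.999, -0.033, -0.0]
force: [-2.9, -4.0, -1.0]
grip_width: 0.182
```

```bash
python3 -c "
from h import *
tq()"
```

```text
t 8.72 pos [449.6 -40.1 172.9] yaw -3.76 (turned 0.331 rad) arm angle -3.92 L 99.6 F [-2.9 -4.  -1. ] toolFxy -2.6 4.2 M [-0.639  0.322 -0.03 ]  TAU_z F:0.416 total:0.386 grip 0.182
```

Request:
apply_moves --pt "0.5 0.004 -0.199 0 0.02" --pt "0.5 0.004 -0.199 0 0.02"

```text
time_s: 8.88
eef_pos: [450.0, -36.1, 172.8]
ee_rot: [0.0, 0.999, -0.053, -0.0]
force: [-3.2, -4.9, -0.8]
grip_width: 0.179
```

```bash
python3 -c "
from h import *
tq()"
```

```text
t 8.88 pos [450.  -36.1 172.8] yaw -6.03 (turned 0.371 rad) arm angle -6.25 L 99.6 F [-3.2 -4.9 -0.8] toolFxy -2.6 5.3 M [-0.69   0.488 -0.12 ]  TAU_z F:0.524 total:0.405 grip 0.179
```

Request:
apply_moves --pt "0.5 0.004 -0.199 0 0.02" --pt "0.5 0.004 -0.199 0 0.02" --pt "0.5 0.002 -0.0995 0 0.01"

```text
time_s: 9.13
eef_pos: [450.6, -31.1, 172.8]
ee_rot: [0.0, 0.997, -0.078, -0.0]
force: [-3.2, -5.2, -0.9]
grip_width: 0.189
```

```bash
python3 -c "
from h import *
tq()"
```

```text
t 9.13 pos [450.6 -31.1 172.8] yaw -8.90 (turned 0.421 rad) arm angle -9.13 L 99.6 F [-3.2 -5.2 -0.9] toolFxy -2.4 5.7 M [-0.815  0.525 -0.129]  TAU_z F:0.565 total:0.436 grip 0.189
```

Request:
apply_moves --pt "0.5 0.004 -0.199 0 0.02" --pt "0.5 0.004 -0.199 0 0.02" --pt "0.5 0.002 -0.0995 0 0.01"

```text
time_s: 9.38
eef_pos: [451.6, -26.2, 172.8]
ee_rot: [0.0, 0.995, -0.102, -0.0]
force: [-3.5, -5.3, -0.5]
grip_width: 0.188
```

```bash
python3 -c "
from h import *
tq()"
```

```text
t 9.38 pos [451.6 -26.2 172.8] yaw -11.77 (turned 0.471 rad) arm angle -11.98 L 99.6 F [-3.5 -5.3 -0.5] toolFxy -2.4 5.9 M [-0.759  0.545 -0.205]  TAU_z F:0.587 total:0.382 grip 0.188
```

Request:
apply_moves --pt "0.5 0.004 -0.199 0 0.02" --pt "0.5 0.004 -0.199 0 0.02" --pt "0.5 0.002 -0.0995 0 0.01"

```text
time_s: 9.63
eef_pos: [452.7, -21.4, 172.8]
ee_rot: [0.0, 0.992, -0.127, -0.0]
force: [-3.9, -5.0, -0.5]
grip_width: 0.185
```

```bash
python3 -c "
from h import *
tq()"
```

```text
t 9.63 pos [452.7 -21.4 172.8] yaw -14.64 (turned 0.521 rad) arm angle -14.83 L 99.6 F [-3.9 -5.  -0.5] toolFxy -2.5 5.9 M [-0.827  0.561 -0.183]  TAU_z F:0.586 total:0.403 grip 0.185
```

Request:
apply_moves --pt "0.5 0.002 -0.0995 0 0.01"

```text
time_s: 9.72
eef_pos: [452.9, -20.5, 172.8]
ee_rot: [0.001, 0.991, -0.132, -0.0]
force: [-3.5, -4.5, -0.5]
grip_width: 0.182
```

```bash
python3 -c "
from h import *
tq()"
```

```text
t 9.72 pos [452.9 -20.5 172.8] yaw -15.18 (turned 0.530 rad) arm angle -15.37 L 99.6 F [-3.5 -4.5 -0.5] toolFxy -2.2 5.3 M [-0.731  0.609 -0.129]  TAU_z F:0.528 total:0.399 grip 0.182
```

Request:
apply_moves --pt "0.5 0.004 -0.199 0 0.02" --pt "0.5 0.004 -0.199 0 0.02" --pt "0.5 0.002 -0.0995 0 0.01"

```text
time_s: 9.97
eef_pos: [454.4, -15.7, 172.8]
ee_rot: [0.001, 0.988, -0.157, -0.001]
force: [-4.8, -4.2, -1.1]
grip_width: 0.184
```

```bash
python3 -c "
from h import *
tq()"
```

```text
t 9.97 pos [454.4 -15.7 172.8] yaw -18.07 (turned 0.581 rad) arm angle -18.26 L 99.6 F [-4.8 -4.2 -1.1] toolFxy -3.2 5.5 M [-0.848  0.563 -0.187]  TAU_z F:0.544 total:0.357 grip 0.184
```

Request:
apply_moves --pt "0.5 0.004 -0.199 0 0.02" --pt "0.5 0.004 -0.199 0 0.02" --pt "0.5 0.002 -0.0995 0 0.01"

```text
time_s: 10.22
eef_pos: [456.1, -11.0, 172.8]
ee_rot: [0.001, 0.983, -0.182, -0.001]
force: [-4.1, -4.9, -0.2]
grip_width: 0.184
```

```bash
python3 -c "
from h import *
tq()"
```

```text
t 10.22 pos [456.1 -11.  172.8] yaw -20.94 (turned 0.631 rad) arm angle -21.13 L 99.6 F [-4.1 -4.9 -0.2] toolFxy -2.1 6.0 M [-0.854  0.652 -0.182]  TAU_z F:0.602 total:0.420 grip 0.184
```

Request:
apply_moves --pt "0.5 0.004 -0.199 0 0.02" --pt "0.5 0.004 -0.199 0 0.02" --pt "0.5 0.002 -0.0995 0 0.01"

```text
time_s: 10.47
eef_pos: [458.0, -6.4, 172.8]
ee_rot: [0.001, 0.978, -0.206, -0.001]
force: [-4.5, -4.9, -0.6]
grip_width: 0.183
```

```bash
python3 -c "
from h import *
tq()"
```

```text
t 10.47 pos [458.   -6.4 172.8] yaw -23.81 (turned 0.681 rad) arm angle -23.97 L 99.6 F [-4.5 -4.9 -0.6] toolFxy -2.2 6.3 M [-0.782  0.677 -0.265]  TAU_z F:0.630 total:0.365 grip 0.183
```

Request:
apply_moves --pt "0.5 0.004 -0.199 0 0.02" --pt "0.5 0.004 -0.199 0 0.02" --pt "0.5 0.002 -0.0995 0 0.01"

```text
time_s: 10.72
eef_pos: [460.1, -2.0, 172.7]
ee_rot: [0.001, 0.973, -0.231, -0.001]
force: [-3.7, -5.4, -0.7]
grip_width: 0.183
```

```bash
python3 -c "
from h import *
tq()"
```

```text
t 10.72 pos [460.1  -2.  172.7] yaw -26.67 (turned 0.731 rad) arm angle -26.82 L 99.6 F [-3.7 -5.4 -0.7] toolFxy -0.8 6.5 M [-0.82   0.686 -0.315]  TAU_z F:0.645 total:0.330 grip 0.183
```

Request:
apply_moves --pt "0.5 0.004 -0.199 0 0.02" --pt "0.5 0.004 -0.199 0 0.02" --pt "0.5 0.002 -0.0995 0 0.01"

```text
time_s: 10.97
eef_pos: [462.5, 2.4, 172.7]
ee_rot: [0.001, 0.967, -0.255, -0.001]
force: [-4.1, -4.9, -1.0]
grip_width: 0.183
```

```bash
python3 -c "
from h import *
tq()"
```

```text
t 10.97 pos [462.5   2.4 172.7] yaw -29.54 (turned 0.781 rad) arm angle -29.68 L 99.6 F [-4.1 -4.9 -1. ] toolFxy -1.1 6.3 M [-0.853  0.733 -0.3  ]  TAU_z F:0.629 total:0.329 grip 0.183
```

Request:
apply_moves --pt "0.5 0.004 -0.199 0 0.02" --pt "0.5 0.004 -0.199 0 0.02" --pt "0.5 0.002 -0.0995 0 0.01"

```text
time_s: 11.22
eef_pos: [465.0, 6.7, 172.7]
ee_rot: [0.001, 0.96, -0.279, -0.001]
force: [-4.5, -5.5, -0.5]
grip_width: 0.186
```

```bash
python3 -c "
from h import *
tq()"
```

```text
t 11.22 pos [465.    6.7 172.7] yaw -32.41 (turned 0.831 rad) arm angle -32.53 L 99.6 F [-4.5 -5.5 -0.5] toolFxy -0.9 7.0 M [-0.861  0.714 -0.277]  TAU_z F:0.700 total:0.423 grip 0.186
```

Request:
apply_moves --pt "0.5 0.004 -0.199 0 0.02" --pt "0.5 0.004 -0.199 0 0.02" --pt "0.5 0.002 -0.0995 0 0.01"

```text
time_s: 11.47
eef_pos: [467.8, 10.7, 172.7]
ee_rot: [0.001, 0.953, -0.303, -0.001]
force: [-5.4, -3.9, 0.3]
grip_width: 0.18
```

```bash
python3 -c "
from h import *
tq()"
```

```text
t 11.47 pos [467.8  10.7 172.7] yaw -35.28 (turned 0.881 rad) arm angle -35.38 L 99.5 F [-5.4 -3.9  0.3] toolFxy -2.1 6.3 M [-0.832  0.749 -0.352]  TAU_z F:0.629 total:0.277 grip 0.180
```

Request:
apply_moves --pt "0.5 0.004 -0.199 0 0.02" --pt "0.5 0.004 -0.199 0 0.02" --pt "0.5 0.002 -0.0995 0 0.01"

```text
time_s: 11.72
eef_pos: [470.8, 14.7, 172.7]
ee_rot: [0.001, 0.945, -0.327, -0.001]
force: [-3.8, -5.5, 0.6]
grip_width: 0.186
```

```bash
python3 -c "
from h import *
tq()"
```

```text
t 11.72 pos [470.8  14.7 172.7] yaw -38.14 (turned 0.931 rad) arm angle -38.23 L 99.5 F [-3.8 -5.5  0.6] toolFxy 0.4 6.6 M [-0.865  0.761 -0.314]  TAU_z F:0.659 total:0.345 grip 0.186
```

Request:
apply_moves --pt "0.5 0.004 -0.199 0 0.02" --pt "0.5 0.004 -0.199 0 0.02" --pt "0.5 0.002 -0.0995 0 0.01"

```text
time_s: 11.97
eef_pos: [474.0, 18.4, 172.6]
ee_rot: [0.001, 0.937, -0.35, -0.001]
force: [-6.2, -6.8, 0.6]
grip_width: 0.185
```

```bash
python3 -c "
from h import *
tq()"
```

```text
t 11.97 pos [474.   18.4 172.6] yaw -41.00 (turned 0.981 rad) arm angle -41.06 L 99.5 F [-6.2 -6.8  0.6] toolFxy -0.2 9.2 M [-0.99   0.881 -0.34 ]  TAU_z F:0.910 total:0.570 grip 0.185
```

The torque is rising to 0.57 N m, so the seat has been met. Switching to small steps, each followed by a settling row.

Request:
apply_moves --pt "0.5 0.002 -0.0995 0 0.01" --pt "0.5 0.002 -0.0995 0 0.01" --pt "0.5 0 0 0 0"

```text
time_s: 12.22
eef_pos: [475.1, 19.7, 172.6]
ee_rot: [0.001, 0.933, -0.359, -0.001]
force: [-6.3, -6.5, 0.9]
grip_width: 0.185
```

```bash
python3 -c "
from h import *
tq()"
```

```text
t 12.22 pos [475.1  19.7 172.6] yaw -42.09 (turned 1.000 rad) arm angle -42.02 L 99.5 F [-6.3 -6.5  0.9] toolFxy -0.3 9.0 M [-1.046  0.931 -0.145]  TAU_z F:0.897 total:0.752 grip 0.185
```

Request:
apply_moves --pt "0.5 0.002 -0.0995 0 0.01" --pt "0.5 0.002 -0.0995 0 0.01" --pt "0.5 0 0 0 0"

```text
time_s: 12.47
eef_pos: [476.2, 20.9, 172.5]
ee_rot: [0.002, 0.93, -0.368, -0.001]
force: [-8.4, -8.8, 0.1]
grip_width: 0.181
```

```bash
python3 -c "
from h import *
tq()"
```

```text
t 12.47 pos [476.2  20.9 172.5] yaw -43.21 (turned 1.019 rad) arm angle -42.99 L 99.5 F [-8.4 -8.8  0.1] toolFxy -0.1 12.2 M [-1.265  1.168  0.053]  TAU_z F:1.215 total:1.267 grip 0.181
```

Request:
apply_moves --pt "0.5 0 0 0 0" --pt "0.5 0 0 0 0"

```text
time_s: 12.63
eef_pos: [476.2, 20.9, 172.5]
ee_rot: [0.002, 0.93, -0.368, -0.001]
force: [-8.2, -8.4, -1.0]
grip_width: 0.182
```

```bash
python3 -c "
from h import *
tq()"
```

```text
t 12.63 pos [476.2  20.9 172.5] yaw -43.19 (turned 1.019 rad) arm angle -42.95 L 99.5 F [-8.2 -8.4 -1. ] toolFxy -0.3 11.7 M [-1.248  1.181  0.113]  TAU_z F:1.168 total:1.281 grip 0.182
```

Request:
apply_moves --pt "0.5 0.002 -0.0995 0 0.01" --pt "0.5 0 0 0 0"

```text
time_s: 12.8
eef_pos: [476.8, 21.5, 172.5]
ee_rot: [0.002, 0.928, -0.373, -0.001]
force: [-8.6, -9.2, 0.4]
grip_width: 0.185
```

```bash
python3 -c "
from h import *
tq()"
```

```text
t 12.80 pos [476.8  21.5 172.5] yaw -43.77 (turned 1.029 rad) arm angle -43.44 L 99.5 F [-8.6 -9.2  0.4] toolFxy 0.1 12.6 M [-1.359  1.176  0.161]  TAU_z F:1.255 total:1.416 grip 0.185
```

Request:
apply_moves --pt "0.5 0.002 -0.08 0 0.008" --pt "0.5 0 0 0 0" --pt "0.5 0 0 0 0"

```text
time_s: 13.05
eef_pos: [477.2, 21.9, 172.4]
ee_rot: [0.002, 0.927, -0.376, -0.001]
force: [-10.0, -9.8, 0.6]
grip_width: 0.185
```

```bash
python3 -c "
from h import *
tq()
snap('wrist','w9');tq()"
```

```text
t 13.05 pos [477.2  21.9 172.4] yaw -44.19 (turned 1.037 rad) arm angle -43.80 L 99.5 F [-10.   -9.8   0.6] toolFxy -0.3 14.0 M [-1.449  1.306  0.282]  TAU_z F:1.393 total:1.675 grip 0.185
t 13.10 pos [477.2  22.  172.4] yaw -44.19 (turned 1.037 rad) arm angle -43.81 L 99.5 F [-8.9 -9.3  0.9] toolFxy 0.1 12.9 M [-1.485  1.246  0.345]  TAU_z F:1.284 total:1.629 grip 0.181
```

View pics/w9.png

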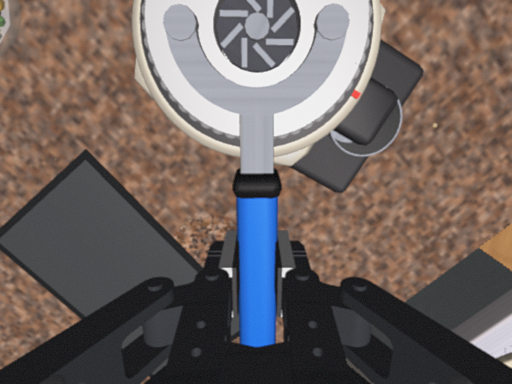

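The torque is 1.63–1.68 N m, which is snug. Now I'll back off within the prong play until unloaded.

Request:
apply_moves --pt "0.5 -0.002 0.0995 0 -0.01" --pt "0.5 -0.002 0.0995 0 -0.01" --pt "0.5 0 0 0 0"

```text
time_s: 13.35
eef_pos: [476.3, 21.0, 172.6]
ee_rot: [0.001, 0.93, -0.367, -0.001]
force: [-6.3, -7.2, -0.2]
grip_width: 0.185
```

```bash
python3 -c "
from h import *
tq()"
```

```text
t 13.35 pos [476.3  21.  172.6] yaw -43.07 (turned 1.017 rad) arm angle -43.01 L 99.5 F [-6.3 -7.2 -0.2] toolFxy 0.3 9.6 M [-0.941  0.855 -0.01 ]  TAU_z F:0.954 total:0.943 grip 0.185
```

Request:
apply_moves --pt "0.5 -0.002 0.0995 0 -0.01" --pt "0.5 -0.002 0.0995 0 -0.01" --pt "0.5 0 0 0 0"

```text
time_s: 13.6
eef_pos: [475.1, 19.7, 172.7]
ee_rot: [0.001, 0.934, -0.358, -0.001]
force: [-4.0, -4.5, -0.7]
grip_width: 0.183
```

```bash
python3 -c "
from h import *
tq()"
```

```text
t 13.60 pos [475.1  19.7 172.7] yaw -41.96 (turned 0.998 rad) arm angle -42.06 L 99.5 F [-4.  -4.5 -0.7] toolFxy 0.1 6.0 M [-0.76   0.65  -0.227]  TAU_z F:0.597 total:0.370 grip 0.183
```

Request:
apply_moves --pt "0.5 -0.002 0.0995 0 -0.01" --pt "0.5 -0.001 0.05 0 -0.005" --pt "0.5 0 0 0 0"

```text
time_s: 13.85
eef_pos: [474.4, 19.0, 172.7]
ee_rot: [0.0, 0.936, -0.351, -0.0]
force: [-3.5, -3.4, -0.9]
grip_width: 0.179
```

```bash
python3 -c "
from h import *
tq()"
```

```text
t 13.85 pos [474.4  19.  172.7] yaw -41.11 (turned 0.983 rad) arm angle -41.45 L 99.5 F [-3.5 -3.4 -0.9] toolFxy -0.4 4.9 M [-0.56   0.614 -0.37 ]  TAU_z F:0.485 total:0.115 grip 0.179
```

Request:
apply_moves --pt "0.5 0 0.06 0 0" --pt "0.5 0 0 0 0"

```text
time_s: 14.02
eef_pos: [474.3, 18.7, 172.7]
ee_rot: [-0.0, 0.936, -0.351, -0.0]
force: [-2.2, -1.6, -1.4]
grip_width: 0.184
```

```bash
python3 -c "
from h import *
tq()"
```

```text
t 14.02 pos [474.3  18.7 172.7] yaw -41.10 (turned 0.983 rad) arm angle -41.29 L 99.5 F [-2.2 -1.6 -1.4] toolFxy -0.6 2.6 M [-0.283  0.473 -0.238]  TAU_z F:0.263 total:0.025 grip 0.184
```

The torque is near zero. One more small relief shift, then I'll lift straight out slowly.

Request:
apply_moves --pt "0.5 0 0.06 0 0" --pt "0.5 0 0 0 0"

```text
time_s: 14.18
eef_pos: [474.0, 18.4, 172.8]
ee_rot: [-0.0, 0.936, -0.351, 0.0]
force: [-1.1, -0.1, -2.2]
grip_width: 0.183
```

```bash
python3 -c "
from h import *
tq()"
```

```text
t 14.18 pos [474.   18.4 172.8] yaw -41.08 (turned 0.982 rad) arm angle -41.07 L 99.4 F [-1.1 -0.1 -2.2] toolFxy -0.7 0.8 M [ 0.052  0.279 -0.071]  TAU_z F:0.079 total:0.009 grip 0.183
```

Request:
apply_moves --pt "0.5 0 0 -0.2 0" --pt "0.5 0 0 -0.2 0" --pt "0.5 0 0 0 0"

```text
time_s: 14.43
eef_pos: [474.1, 18.3, 177.2]
ee_rot: [-0.0, 0.936, -0.351, 0.0]
force: [-2.0, 0.2, -1.9]
grip_width: 0.184
```

```bash
python3 -c "
from h import *
tq()"
```

```text
t 14.43 pos [474.1  18.3 177.2] yaw -41.08 (turned 0.982 rad) arm angle -41.05 L 99.3 F [-2.   0.2 -1.9] toolFxy -1.6 1.1 M [ 0.162  0.291 -0.021]  TAU_z F:0.111 total:0.090 grip 0.184
```

Clean, with no pull or twist. I'll lift the rest of the way to clear the face, then shift sideways for a view of the holes.

Request:
apply_moves --pt "0.5 0 0 -0.3 0" --pt "0.5 0 0 -0.3 0" --pt "0.5 0 0 -0.5 0" --pt "0.5 0 0 -1.2 0" --pt "0.5 0 0 -1.5 0" --pt "0.5 0 0 0 0" --pt "0.5 0.4 -2.0 0 0" --pt "0.5 0.4 -2.0 0 0" --pt "0.5 0.4 -2.0 0 0" --pt "0.5 0 0 0 0" --pt "0.5 0 0 0 0"

```text
time_s: 15.35
eef_pos: [522.5, 55.8, 214.1]
ee_rot: [0.0, 0.937, -0.35, -0.0]
force: [-0.2, -0.0, -2.1]
grip_width: 0.185
```

```bash
python3 - <<'E'
from h import *
tq(); im,ci=snap('wrist','w10'); import pickle; pickle.dump((ci,pose()[:2]),open('ci10.pkl','wb'))
E
```

```text
t 15.35 pos [522.5  55.8 214.1] yaw -41.03 (turned 0.981 rad) arm angle -75.53 L 106.1 F [-0.2 -0.  -2.1] toolFxy -0.1 0.2 M [0.074 0.029 0.04 ]  TAU_z F:0.024 total:0.064 grip 0.185
```

View pics/w10.png

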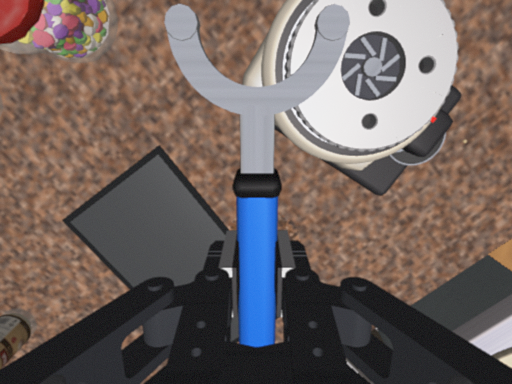

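```bash
python3 - <<'E'
from h import *
im=cv2.imread('pics/w10.png'); g=cv2.cvtColor(im,cv2.COLOR_BGR2GRAY); ci=ctrl.camera_info('wrist'); W=[]
for (u,v) in [(377,7),(428,65),(370,121)]:
    y0=max(v-14,0); p=g[y0:v+15,u-14:u+15]; n,l,st,ce=cv2.connectedComponentsWithStats((p<125).astype(np.uint8))
    k=l[v-y0,14]; q=ce[k]+[u-14,y0]; print(st[k],q); W.append(onz(ci,*q,168))
c=(W[0]+W[2])/2; print(c)
for w in W: d=w-c; print(np.linalg.norm(d).round(2), np.degrees(np.arctan2(d[1],d[0])).round(2))
E
```

```text
[  6   0  16  16 215] [376.57674419   7.08837209]
[  5   6  15  16 198] [426.15656566  64.61111111]
[  6   7  15  15 169] [369.04733728 120.92307692]
[548.33751428 -47.20714698 168.        ]
27.83 -38.98
27.84 -128.85
27.83 141.02
```

The collar axis is now at −38.9°, a turn of 0.945 rad. Peak tool angle, less prong play and less windup (1.65 N m at about 33 N m/rad), predicts 0.95, so the collar has stayed where it was tightened. Next is returning the spanner to its original spot.

```bash
python3 -c "
from h import *
goto([447.7,227.1,216],np.radians(-11.9))"
```

```text
t 15.4 pos [522.1  55.5 214.2] yaw -41.07 tilt R22 -0.9999995912066477 grip 0.18468195476408117 F [ 0.91  0.38 -1.92] M [-0.037  0.057  0.04 ]
shift cm [-16.884  -8.053  -0.176] roll -0.5091
```

Request:
apply_moves --pt "0.5 -2.8 -1.34 0 0" --pt "0.5 -2.8 -1.34 0 0" --pt "0.5 -2.8 -1.34 0 0" --pt "0.5 -2.8 -1.34 0 0" --pt "0.5 -2.8 -1.34 0 0" --pt "0.5 -2.8 -1.34 0 0" --pt "0.5 0 0 0 -0.1" --pt "0.5 0 0 0 -0.1" --pt "0.5 0 0 0 -0.1" --pt "0.5 0 0 0 -0.1" --pt "0.5 0 0 0 -0.1" --pt "0.5 0 0 0 0"

```text
time_s: 16.4
eef_pos: [448.3, 225.9, 214.8]
ee_rot: [0.0, 0.994, -0.107, -0.0]
force: [0.7, -0.2, -1.5]
grip_width: 0.179
```

Request:
apply_moves --pt "0.5 0 0 3.5 0" --pt "0.5 0 0 3.5 0" --pt "0.5 0 0 3.5 0" --pt "0.5 0 0 3.5 0" --pt "0.5 0 0 2.5 0" --pt "0.5 0 0 1.5 0" --pt "0.5 0 0 0 0" --pt "0.5 0 0 0 0"

```text
time_s: 17.07
eef_pos: [448.5, 226.2, 34.9]
ee_rot: [0.0, 0.994, -0.11, -0.0]
force: [0.1, 0.3, -1.6]
grip_width: 0.182
```

```bash
python3 -c "
from h import *
goto([447.7,227.1,17],np.radians(-11.9))
snap('wrist','w11')"
```

```text
t 17.07 pos [448.5 226.2  34.9] yaw -12.58 tilt R22 -0.9999996783516734 grip 0.18242176806915064 F [ 0.05  0.31 -1.57] M [-0.008  0.031 -0.009]
shift cm [-0.101 -0.073  1.792] roll -0.0119
```

View pics/w11.png

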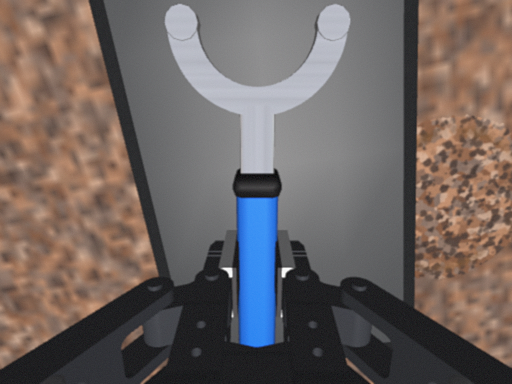

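The spanner is over the mat and its pose in the grip is unchanged (discs at (181,22) and (334,22)). Lowering slowly.

Request:
apply_moves --pt "0.5 0 0 0.8 0" --pt "0.5 0 0 0.5 0" --pt "0.5 0 0 0.25 0" --pt "0.5 0 0 0.1 0" --pt "0.5 0 0 0.1 0" --pt "0.5 0 0 0 0"

```text
time_s: 17.62
eef_pos: [448.7, 226.5, 17.3]
ee_rot: [-0.0, 0.994, -0.108, 0.0]
force: [-0.3, -0.2, -0.6]
grip_width: 0.183
```

```bash
python3 -c "
from h import *
goto([447.7,227.1,17],np.radians(-11.9))"
```

```text
t 17.62 pos [448.7 226.5  17.3] yaw -12.45 tilt R22 -0.9999999978048384 grip 0.18302902076327437 F [-0.26 -0.2  -0.61] M [-0.018  0.028 -0.02 ]
shift cm [-0.11  -0.032  0.029] roll -0.0096
```

Just touching, since the measured weight has dropped from 1.6 to 0.6 N. I'll go another 0.5 mm, then open the fingers slowly.

Request:
apply_moves --pt "0.5 0 0 0.04 0" --pt "1.6 0 0 0 0" --pt "2.2 0 0 0 0" --pt "2.8 0 0 0 0" --pt "3.5 0 0 0 0" --pt "4.5 0 0 0 0" --pt "4.5 0 0 0 0" --pt "4.5 0 0 0 0" --squeeze 30

```text
time_s: 18.28
eef_pos: [448.7, 226.5, 16.9]
ee_rot: [-0.0, 0.994, -0.108, 0.0]
force: [0.3, -0.2, 0.2]
grip_width: 0.526
```

```bash
python3 -c "
from h import *
tq()"
```

```text
t 18.28 pos [448.7 226.5  16.9] yaw -12.45 (turned 0.483 rad) arm angle -69.86 L 291.3 F [ 0.3 -0.2  0.2] toolFxy 0.3 0.1 M [0.003 0.022 0.023]  TAU_z F:-0.063 total:-0.040 grip 0.526
```

Request:
apply_moves --pt "4.5 0 0 -0.5 0" --pt "4.5 0 0 -1.5 0" --pt "4.5 0 0 -3 0" --pt "4.5 0 0 -4 0" --pt "4.5 0 0 -4 0" --pt "5.5 0 0 -4 0" --pt "5.5 0 0 -3 0" --pt "5.5 0 0 0 0" --pt "5.5 0 0 0 0"

```text
time_s: 19.03
eef_pos: [449.0, 226.6, 218.4]
ee_rot: [-0.001, 0.994, -0.108, 0.002]
force: [-0.1, 0.3, -0.9]
grip_width: 0.647
```

```bash
python3 - <<'E'
from h import *
tq(); snap('wrist','w12'); im,ci=snap('scene','s12'); cv2.imwrite('pics/c12.png',cv2.resize(im[140:340,130:390,::-1],None,fx=3,fy=3,interpolation=cv2.INTER_CUBIC))
E
```

```text
t 19.03 pos [449.  226.6 218.4] yaw -12.44 (turned 0.482 rad) arm angle -69.92 L 291.2 F [-0.1  0.3 -0.9] toolFxy -0.2 -0.3 M [ 0.02   0.01  -0.014]  TAU_z F:-0.003 total:-0.017 grip 0.647
```

View pics/w12.png

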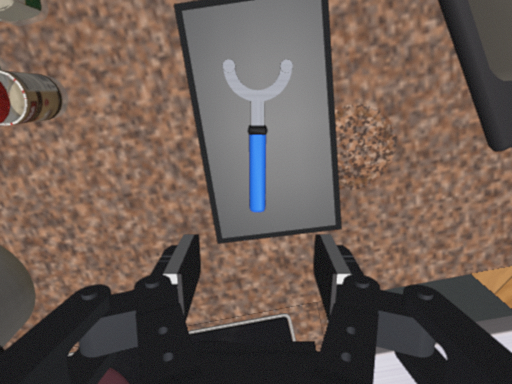

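View pics/c12.png

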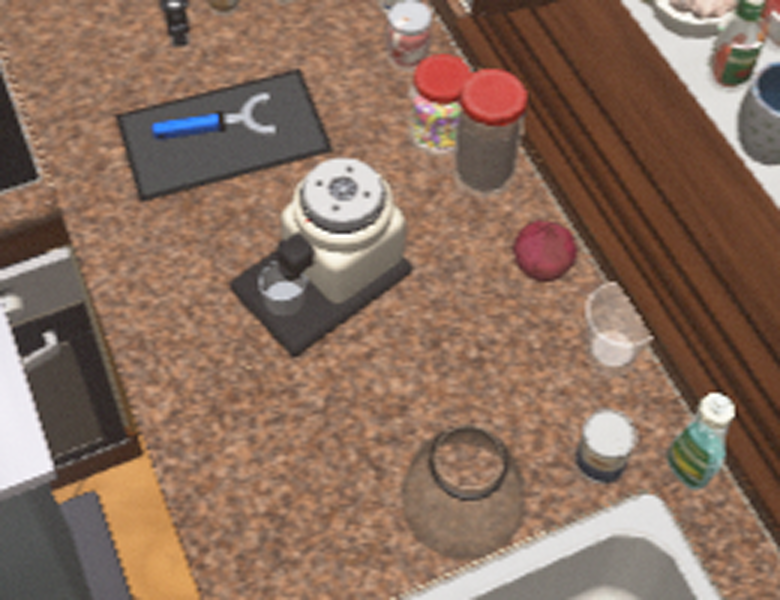

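The spanner lies level on the mat, the bystanders are undisturbed, and the arm is clear. Handing in.

```bash
python3 -c "
from h import *
ctrl.finish_job()"
```

```text
the job is handed in; nothing more can be done
```

I turned the collar clockwise about 0.945 rad with the pin spanner until it seated. The measured torque about its axis peaked at about 1.65 N m, in the snug range (0.9 to 2.7). I then took the load off, lifted the spanner straight out and laid it back at its original spot on the mat. The job was handed in at about 19 s.

- **Collar:** after lift-out the holes measured at −38.9°, against 15.2° at the start. That agrees within 0.01 rad with the 0.95 rad I expected from the peak tool angle, less prong play and windup. The torque never went negative while unloading, so the collar was not turned back.
- **Torque reading:** it scattered by about ±0.07 N m around the 0.35 N m drag, so the 1.65 N m peak is only good to about that.
- **Final pictures:** the spanner lies on the mat, the other things look to be where they stood, and the gripper is clear of everything. I judged this by eye and did not measure the other objects' positions.
- **Checks:** none failed or disagreed.

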